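# Clip the lid sensor on and hold the test box lid at its balance point

### The arm

A 6-joint arm with a two-finger parallel gripper is mounted at the origin on a cart in front of the work surface, level with it; the furniture and walls round the work are solid. World frame = base frame: x ahead of the robot, y to its left, z up, the work surface at z = 0. Lengths are in mm, angles in rad, forces in N, time in s.
With the tool pointing down it reaches from about 350 to 875 mm from the base axis. Payload 4.2 kg.
Tool frame: the origin (TCP) lies at the very end of the fingers, on their centre line; the grasp point (between the pads) lies 19 mm behind it; z points along the fingers, y is the line along which they close (so a half turn about z gives the same grasp; the last joint's range is limited). The gripper opens to 85 mm and grips with 20 to 120 N. Pads are 22 mm wide; open, the fingers measure 114 mm over their backs; the gripper's body (76 mm by 85 mm) begins 54 mm behind the grasp point. The pads swing forward as they close: fully open they stand 13 mm farther back than shut.
Start: joints at [-1.088, 0.385, 0.008, 0, -1.194, -0.259], TCP at [138.728, -609.388, 231.312] pointing down, gripper open.
Joint ranges: [-3.14, 3.14], [-1.21, 2.06], [-1.07, 1.41], [-3.16, 2.05], [-2.99, -0.16], [-3.1, 3.1]. Speed limits (rad/s): [2.79, 2.79, 3.14, 3.14, 3.14, 3.14].

### API

Orientations are given as a unit quaternion [x, y, z, w].
In Python, from bench import arm gives the robot as it stands. The module is installed in compiled form; this text tells all that it offers.
- The arm moves only by the tool drive_tool, never from a script. Its argument "targets" is a list of rows, each a list of 5 numbers: the closure, from -1 (fully open) to 1 (shut), then the shift along the tool's x, y, z in mm, then the turn about the tool's z in degrees. In form: [[grip, tx, ty, tz, roll], ...]. A call has 1 to 12 rows; each row is the pose to reach, as a shift and turn from the pose commanded when the call began, along the tool's axes at that moment; what a row does not reach only later rows make up. A row lasts 1/10 s, in which the tool goes at most 50 mm and 8.59 degrees, less where a joint would pass 70% of its speed; a pose out of reach is approached as far as the arm can. A call with a gripper value outside its range is refused whole. The fingers move at their own pace and stop on an object; the grip force is fixed at half the most. Time passes only in rows, so rows that repeat a pose let the fingers close. It gives the time, the measured TCP pose, the force, the opening and the grip force at its end, in the units of the state.
- arm.read_state(): the state, without advancing time (a new reading comes with each control period).
- arm.get_image(name): name is "side" or "top"; returns the picture (384x512x3 uint8, blue, green, red); there is no depth.
- arm.camera_params(name): a dict with "fov_y" (degrees; the focal length in pixels is half the picture's height over the tangent of half this angle, whatever the lens; pixels are square), "cx", "cy" (the principal point, pixels), "rvec" (rotation vector, rad) and "tvec" (3), from world to camera coordinates, as OpenCV has them. Camera axes: x right, y down, z forward; pixel columns grow to the right and rows downward; lengths in mm; the calibration is good to about 2 mm. A picture is of the moment at which its call begins. camera_params takes no time and is no camera call.
- arm.job_done(): hands the job in; it is judged then, once.
The state is a dict: "clock": time; "joints": joint angles; "joint_vel": joint speeds; "joint_efforts": joint torques, N m; "position": TCP position; "ee_rot": TCP orientation; "contact_force": force on the tool from outside, world axes, zero at the start; "wrist_torque": the same for the moment, N m; "gripper_width": finger opening in mm; "grasp_force": force on a finger pad.
Only numpy, scipy, OpenCV 4.12 (cv2) and the standard library are available. Lean on these libraries where they do the work, as an engineer would, in place of code of your own. Each camera call takes 0.05 s, during which the arm holds its last target. There are 200 camera calls.

### The job

Calibrate the lid sensor of the test box: squeeze the sprung sensor clip open, take it off its parking stand and, while the lid is still shut, release it onto the top edge of the upright sensor tab beside the box, so that it grips the tab and stands straight on it by itself; do not drop the clip. Then take the lid by its handle bar, swing it up to its over-centre balance point, where the lid stands straight up over its hinge, and finish while holding it there: do not let go, and do not let the lid tip over backwards on the way. Leave the other things on the worktop where they are.

Things in the scene. Friction and masses are not known exactly. Their poses are not given: they have to be found in the camera images.
- test_box: Fixed open aluminium test box, 105 (x) x 150 (y) x 58 mm high with a circuit board inside; origin: centre of its underside on the worktop. Its z is up, its -x side (with the round sockets) faces the robot at yaw 0, the lid's hinge runs along its y at the +x side, the sensor tab stands beside its -y side.
- tab_top (a point): Middle of the top edge of the sensor tab: an upright steel plate fixed to the box, 4 mm thick along x of this frame (x, y, z as for the box), 34 mm wide along y, bare on both faces for at least 60 mm down from its top edge, which is 88 mm above the worktop. The point is 117 mm to the -y side of the middle of the box.
- stand: Fixed parking stand: a grey foot 60 x 64 x 10 mm with an upright steel plate on it, 4 mm thick along its x, 44 mm wide along its y, top edge 70 mm above the worktop; origin: centre of the underside, under the plate. The sensor clip is parked on the plate.
- clip_grip (a point): Where to grip the loose grey sensor clip, which stands upright like a clothes peg, jaws down: between its tails (finger plates), 64 mm above the jaws' lower end, in the mid-plane of the plate that the jaws grip. x: from the fixed half to the lever, z up. Here the fixed tail's outer face is 5 mm away on the -x side, upright; the lever's slanting one about 25 mm away on the +x side.
- clip: The whole clip (50 g): 84 mm tall, 24 mm wide along y, tails 42 to 84 mm above the jaws' lower end; a black sensor head sticks out 12 mm at -x in the lowest 25 mm. Origin: lower end of the jaws, 64 mm below and 5 mm to the +x side of clip_grip. Parked, the jaws reach 20 mm down over the stand's plate.
- clip_lever (a joint): Sprung lever of the clip (rad): 0 gripping a 4 mm plate, -0.14 empty, 0.36 squeezed to its stop along x (about 6 N): tails then parallel, 20 mm over their outer faces, jaws 11 mm open evenly about the middle between the tails, which is 5 mm to the +x side of clip_grip. So close the fingers centred over the plate the clip sits on, and open them centred over the plate it is to grip.
- lid (a joint): Lid of the test box (rad): 0 shut and level, 1.57 straight up (its balance point: all its mass lies in the plane through the hinge), more than that has tipped over backwards, stop at 2.3. The hinge is free: let go, the lid (about 0.4 kg) falls to one side or the other.
- lid_hinge (a point): Middle of the lid's hinge axis, which runs along the y of this frame, 62 mm above the worktop; x and z as for the box.
- lid_bar (a point): Middle of the lid's handle bar: a round steel bar 10 mm thick and 104 mm long, parallel to the hinge and 150 mm from it, in the plane of the lid, carried by a rod of 8 mm at each end. The gap between the bar and the lid's edge is 34 mm wide. With the lid shut the bar is 62 mm above the worktop on the robot's side of the box. The frame turns with the lid.
- disk_35: Bystander: large loose disk drive lying flat, 149 x 102 x 27 mm.
- case_fan: Bystander: loose square black fan, 80 x 80 x 25 mm.
- heat_sink: Bystander: loose finned metal heat sink, 50 x 50 x 22 mm.

How it is judged:
By the outcome, as a careful person would: the job done as asked, in the order asked, and still so for the second after the job is handed in, while the arm keeps its last pose, push and grip.
It also fails if it takes over 61 s, if anything falls off the work surface, if the arm or the gripper's body presses on something with over 40 N, if the wrist force passes 120 N, or if a joint passes its speed limit or range.

## Working session

There is one attempt and no reset: what is moved stays moved. The work goes in short steps, Python scripts to look and compute and a tool call to move; the robot and the scene stay as the last step left them, time stands still between calls to the robot, and variables do not carry over. Pictures are saved under pics/ and viewed, at most 10 in all, crops included, and the job is handed in when it is done.

Besides the shell and the picture viewer there is one more tool, called after "Emit:" by a JSON object that holds its "fn" and its "kwargs". drive_tool: Moves the arm, as the interface text tells. Its arguments: {"type":"object","properties":{"targets":{"type":"array","items":{"type":"array","items":{"type":"number"}}}},"required":["targets"]}

```bash
mkdir -p pics
python3 - <<'E'
from bench import arm
import cv2
for n in("side","top"):
    cv2.imwrite(f"pics/{n}0.png",arm.get_image(n)); print(n,arm.camera_params(n))
print(arm.read_state())
E
```

```text
side {'fov_y': 52.30115857679588, 'cx': 257.48065176205523, 'cy': 194.92447421111143, 'rvec': array([ 0.42837069, -2.52451875,  1.55673932]), 'tvec': array([ 517.07964681,  189.17612793, 1048.2195325 ])}
top {'fov_y': 45.2413806218179, 'cx': 250.516750643055, 'cy': 192.2074847140872, 'rvec': array([ 2.03785289, -2.18072948,  0.22162547]), 'tvec': array([ -27.89277588,  581.77977634, 1445.93495904])}
{'clock': 0.1, 'joints': array([-1.08840212e+00,  3.85503490e-01,  6.75624583e-03, -4.17512073e-04,
       -1.19399145e+00, -2.58616773e-01]), 'joint_vel': array([ 1.39902970e-03, -4.13394145e-04,  1.33891844e-03,  2.71110150e-03,
       -3.89465030e-05,  1.20914272e-04]), 'joint_efforts': array([-1.09729677e-03, -3.93317628e+01,  1.88930207e+01,  4.19787973e+00,
       -2.54356099e-03,  9.51826649e-06]), 'position': array([ 138.60451945, -608.90581813,  230.3167316 ]), 'ee_rot': array([-1.11578834e-01,  9.93755092e-01,  9.75541843e-04, -1.70783218e-04]), 'contact_force': array([-0.43101052,  0.46961732, -0.39110774]), 'wrist_torque': array([0.04046254, 0.05940751, 0.00133301]), 'grasp_force': 0.0, 'gripper_width': 85.42471483325677}
```

View pics/side0.png

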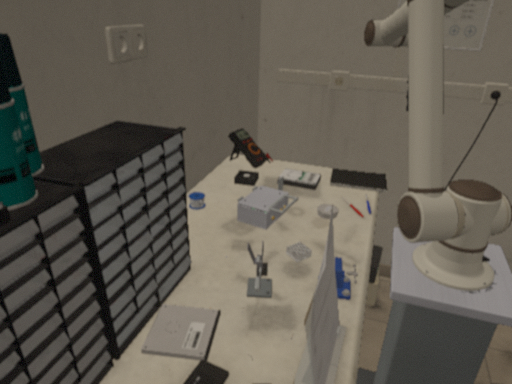

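View pics/top0.png

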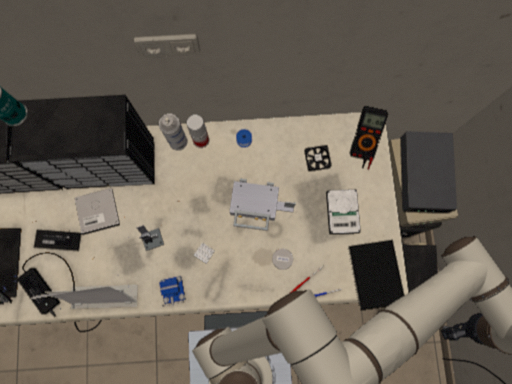

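```bash
cat > h.py <<'E'
import cv2, numpy as np
from bench import arm
C={}
for n in("side","top"):
    p=arm.camera_params(n); f=192/np.tan(np.radians(p['fov_y']/2))
    C[n]=(np.array([[f,0,p['cx']],[0,f,p['cy']],[0,0,1]]),cv2.Rodrigues(p['rvec'])[0],np.array(p['tvec'],float).ravel())
def ray(n,uv):
    K,R,t=C[n]; d=R.T@np.linalg.inv(K)@np.array([*uv,1.]); return -R.T@t,d/np.linalg.norm(d)
def onz(n,uv,z):
    o,d=ray(n,uv); return o+d*(z-o[2])/d[2]
def proj(n,P):
    K,R,t=C[n]; q=K@(R@np.asarray(P,float)+t); return q[:2]/q[2]
def tri(a,b):
    o1,d1=ray("side",a);o2,d2=ray("top",b)
    s=np.linalg.lstsq(np.c_[d1,-d2],o2-o1,rcond=None)[0]
    p,q=o1+s[0]*d1,o2+s[1]*d2; return (p+q)/2,np.linalg.norm(p-q)
E
python3 - <<'E'
import cv2,numpy as np
from h import *
s=cv2.imread("pics/side0.png");t=cv2.imread("pics/top0.png")
c=lambda im,x,y,w,h,k:cv2.resize(im[y:y+h,x:x+w],None,fx=k,fy=k,interpolation=cv2.INTER_CUBIC)
# each 400x300 : scale 5 = 80x60
A=np.vstack([np.hstack([c(t,110,210,80,60,5),c(t,225,170,80,60,5)]),np.hstack([c(s,220,235,80,60,5),c(s,225,165,80,60,5)])])
cv2.imwrite("pics/crops0.png",A)
for uv in[(150,238),(256,200),(288,206)]: print(onz("top",uv,60))
E
```

```text
[450.9159481  264.83198661  60.        ]
[551.65003711 -83.30193415  60.        ]
[ 524.72203648 -185.68641936   60.        ]
```

View pics/crops0.png

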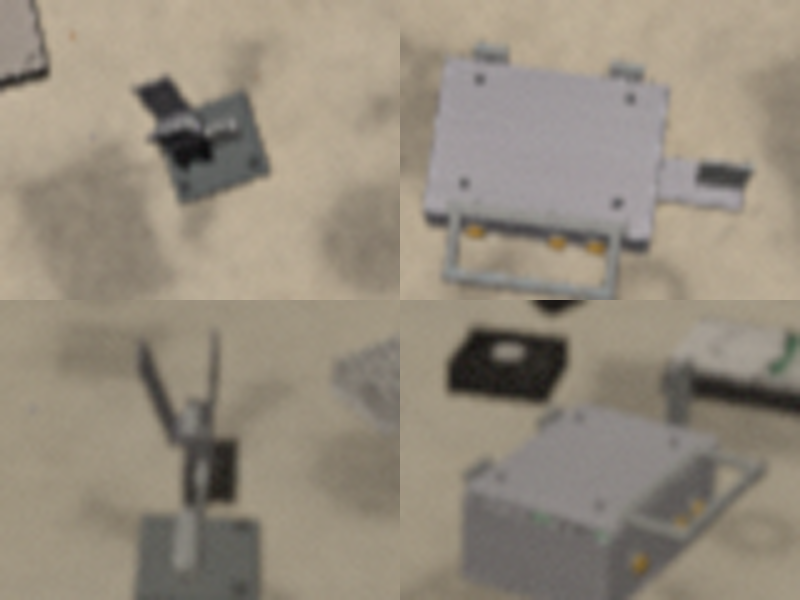

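Run:
```python
from h import *
np.set_printoptions(precision=1,suppress=True)
T=lambda x,y:(x/5+110,y/5+210); B=lambda x,y:((x-400)/5+225,y/5+170)
SS=lambda x,y:(x/5+220,(y-300)/5+235); SB=lambda x,y:((x-400)/5+225,(y-300)/5+165)
print("cams",-C['side'][1].T@C['side'][2],-C['top'][1].T@C['top'][2])
for p in[(245,92),(268,172),(182,203)]: print("foot",onz("top",T(*p),10))
for p in[(445,60),(668,88),(652,236),(428,212)]: print("lid",onz("top",B(*p),64))
for p in[(447,275),(612,292)]: print("bar",onz("top",B(*p),62))
for p in[(700,163),(750,165),(748,187),(697,185)]: print("tab",onz("top",B(*p),88),onz("top",B(*p),66))
print("tabtri",tri(SB(677,362),B(724,164)))
print("fixed tail top tri",tri(SS(214,335),T(237,124)))
print("lever top tri",tri(SS(140,345),T(150,84)))
for p in[(138,515),(260,517)]:print("footside",onz("side",SS(*p),10))
```

```text
cams [239.4 973.8 629.6] [ 264.8  -57.5 1535.1]
foot [487.3 245.1  10. ]
foot [433.  231.2  10. ]
foot [416.4 288.5  10. ]
lid [615.8 -15.4  64. ]
lid [ 587.  -159.8   64. ]
lid [ 490.2 -141.7   64. ]
lid [515.7   1.6  64. ]
bar [474.2  -8.2  62. ]
bar [ 456.  -113.4   62. ]
tab [ 531.4 -174.6   88. ] [ 535.5 -176.4   66. ]
tab [ 528.  -206.4   88. ] [ 532.  -208.6   66. ]
tab [ 513.8 -203.8   88. ] [ 517.6 -206.1   66. ]
tab [ 517.3 -171.5   88. ] [ 521.2 -173.3   66. ]
tabtri (array([ 529.3, -189.6,   90.6]), np.float64(0.04942717154368721))
fixed tail top tri (array([455.4, 230.9, 112.1]), np.float64(5.451541169323))
lever top tri (array([478.4, 279. , 132.2]), np.float64(0.21713139443030172))
footside [488.5 248.4  10. ]
footside [431.5 229.1  10. ]
```

Run:
```python
from h import *
np.set_printoptions(precision=1,suppress=True)
T=lambda x,y:(x/5+110,y/5+210);SS=lambda x,y:(x/5+220,(y-300)/5+235)
a=np.radians(16.4);R=np.array([[np.cos(a),-np.sin(a)],[np.sin(a),np.cos(a)]]);c=np.array([451.9,266.8])
f=lambda P:R.T@(P[:2]-c)
for z,p in[(134,(135,90)),(134,(168,78)),(70,(237,124)),(70,(240,131)),(134,(172,135)),(134,(210,160)),(50,(210,160)),(75,(210,160))]:print(z,p,f(onz("top",T(*p),z)))
print("grid")
for x,y,z in[(-4,12,134),(-4,-12,134),(-14,12,75),(-14,-12,75),(0,-22,70),(0,22,70),(33,-12,134),(33,12,134)]:
    P=[*(c+R@[x,y]),z];u=proj("top",P);v=proj("side",P);print((x,y,z),(u-[110,210])*5,(v-[220,235])*5+[0,300])
t=cv2.imread("pics/top0.png")
cv2.imwrite("pics/c1.png",cv2.resize(t[215:255,125:175],None,fx=14,fy=14,interpolation=cv2.INTER_CUBIC))
```

```text
134 (135, 90) [28.1 13.6]
134 (168, 78) [28.1 -7.6]
70 (237, 124) [ -1.8 -28.7]
70 (240, 131) [ -6.7 -29.1]
134 (172, 135) [-6.2  0.6]
134 (210, 160) [-28.8 -16.5]
50 (210, 160) [-14.2  -2. ]
75 (210, 160) [-18.6  -6.3]
grid
(-4, 12, 134) [153.2 138.1] [213.1 354.5]
(-4, -12, 134) [190.7 124.5] [214.2 324.7]
(-14, 12, 75) [180.3 163.3] [230.7 462.3]
(-14, -12, 75) [216.3 150.2] [231.4 430.8]
(0, -22, 70) [226.2 125. ] [201.9 425.5]
(0, 22, 70) [160.5 148.9] [199.3 483.4]
(33, -12, 134) [172.5  68.1] [133.3 321.4]
(33, 12, 134) [135.2  81.6] [130.2 351.1]
```

View pics/c1.png

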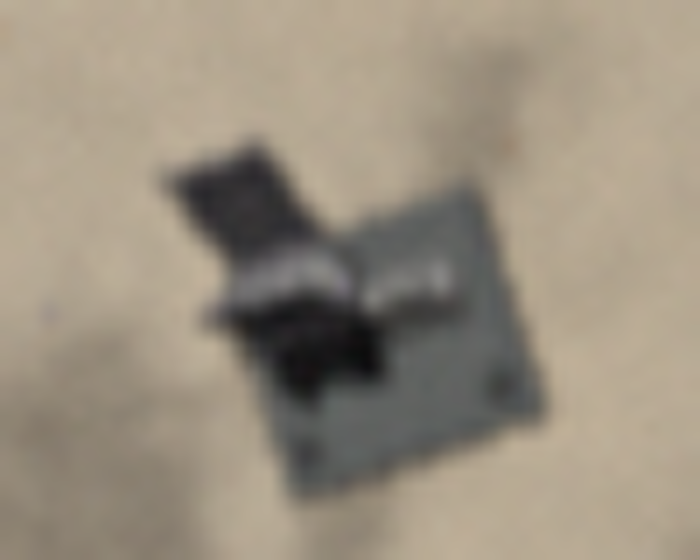

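Emit:
{"fn": "drive_tool", "kwargs": {"targets": [[-1,-435,372,0,-60],[-1,-435,372,0,-60],[-1,-435,372,0,-60],[-1,-435,372,0,-60],[-1,-435,372,0,-60],[-1,-435,372,0,-60],[-1,-435,372,0,-60],[-1,-435,372,0,-60],[-1,-435,372,0,-60],[-1,-435,372,0,-60],[-1,-435,372,0,-60],[-1,-435,372,0,-60]]}}

```text
clock: 1.3
position: [482.0, -147.2, 231.0]
ee_rot: [-0.595, 0.804, 0.0, 0.0]
contact_force: [0.6, -1.0, 0.8]
gripper_width: 85.9
grasp_force: 0.0
```

```bash
cat >> h.py <<'E'
from scipy.spatial.transform import Rotation as Ro
def go(P,yaw):
    "tool shift, roll to bring TCP to world P with tool y at yaw deg (mod 180)"
    s=arm.read_state();R=Ro.from_quat(s['ee_rot']).as_matrix()
    y0=np.degrees(np.arctan2(R[1,1],R[0,1]));dy=(yaw-y0+90)%180-90
    print("t",round(s['clock'],2),"pos",s['position'].round(1),"yaw",round(y0,2),"F",s['contact_force'].round(1),"w",round(s['gripper_width'],1),"gf",round(s['grasp_force'],1),"tilt",R[:2,2].round(4),"q",s['joints'].round(2))
    print("shift",(R.T@(np.array(P)-s['position'])).round(1),"roll",round(-dy,2))
E
python3 -c "
from h import *
go([451.9,266.8,180],16.4)"
```

```text
t 1.3 pos [ 482.  -147.2  231. ] yaw 163.02 F [ 0.6 -1.   0.8] w 85.9 gf 0.0 tilt [0.0001 0.0002] q [ 0.03  0.18 -0.28 -0.   -1.11 -0.32]
shift [-387.1  149.7   51.1] roll -33.38
```

Emit:
{"fn": "drive_tool", "kwargs": {"targets": [[-1,-387,150,30,-33.4],[-1,-387,150,30,-33.4],[-1,-387,150,30,-33.4],[-1,-387,150,30,-33.4],[-1,-387,150,30,-33.4],[-1,-387,150,30,-33.4],[-1,-387,150,30,-33.4],[-1,-387,150,30,-33.4],[-1,-387,150,30,-33.4],[-1,-387,150,30,-33.4],[-1,-387,150,30,-33.4],[-1,-387,150,30,-33.4]]}}

```text
clock: 2.5
position: [451.3, 262.6, 201.3]
ee_rot: [0.799, -0.601, -0.0, 0.0]
contact_force: [0.5, -0.5, 0.7]
gripper_width: 85.3
grasp_force: 0.0
```

Run:
```python
from h import *
go([451.9,266.8,95],16.4)
s=arm.get_image("side");t=arm.get_image("top")
c=lambda im,x,y,w,h,k:cv2.resize(im[y:y+h,x:x+w],None,fx=k,fy=k,interpolation=cv2.INTER_CUBIC)
cv2.imwrite("pics/c2.png",np.hstack([c(t,110,190,80,100,5),c(s,220,200,80,100,5)]))
```

```text
t 2.5 pos [451.3 262.6 201.3] yaw -163.86 F [ 0.5 -0.5  0.7] w 85.3 gf 0.0 tilt [-0.0004 -0.0004] q [ 0.84  0.24 -0.29 -0.   -1.05 -0.56]
shift [ -3.9  -1.8 106.3] roll -0.26
```

View pics/c2.png

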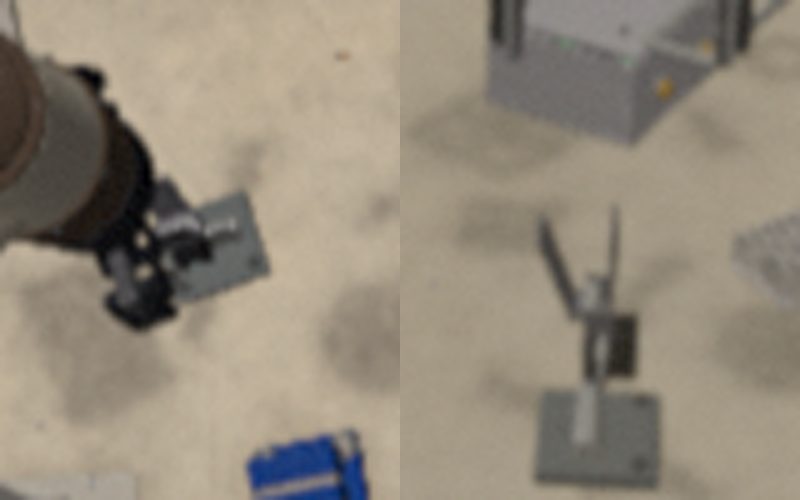

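Run:
```python
from h import *
np.set_printoptions(precision=1,suppress=True)
s=arm.read_state();R=Ro.from_quat(s['ee_rot']).as_matrix();p=s['position']
f=lambda P:(proj("side",P)-[220,200])*5+[400,0]
for w in(-57,-42.5,42.5,57): print(w,f(p+R[:,1]*w+[0,0,13]))
print(f([451.9,266.8,134]),f([451.9,266.8,70]),f([451.9,266.8,10]),f(p*[1,1,0]+[0,0,134]))
```

```text
-57 [483.4  48.7]
-42.5 [516.6  50.1]
42.5 [712.1  58.3]
57 [745.6  59.7]
[604.8 214.1] [600.7 328.8] [597. 430.] [608.5 209.4]
```

Emit:
{"fn": "drive_tool", "kwargs": {"targets": [[-1,-4,-2,0,0],[-1,-4,-2,40,0],[-1,-4,-2,75,0],[-1,-4,-2,100,0],[-1,-4,-2,106,0],[-1,-4,-2,106,0],[-1,-4,-2,106,0]]}}

```text
clock: 3.3
position: [453.1, 269.0, 96.7]
ee_rot: [0.8, -0.6, 0.0, -0.001]
contact_force: [-0.2, -0.0, -0.0]
gripper_width: 85.7
grasp_force: 0.0
```

```bash
python3 -c "
from h import *
go([451.9,266.8,95],16.4)"
```

```text
t 3.3 pos [453.1 269.   96.7] yaw -163.77 F [-0.2 -0.  -0. ] w 85.7 gf 0.0 tilt [0.0022 0.0017] q [ 0.84  0.36 -0.41  0.   -0.79 -0.56]
shift [1.8 1.8 1.7] roll -0.17
```

Emit:
{"fn": "drive_tool", "kwargs": {"targets": [[1,0,1,0,0],[1,0,1,0,0],[1,0,1,0,0],[1,0,1,0,0],[1,0,1,0,0],[1,0,1,0,0],[1,0,1,0,0],[1,0,1,0,0],[1,0,1,0,0],[1,0,1,0,0]]}}

```text
clock: 4.3
position: [451.1, 268.0, 95.2]
ee_rot: [0.8, -0.6, -0.0, 0.0]
contact_force: [0.4, 0.8, -0.8]
gripper_width: 18.3
grasp_force: 63.8
```

Run:
```python
from h import *
go([451.9,266.8,95],16.4)
s=arm.get_image("side")
c=lambda im,x,y,w,h,k:cv2.resize(im[y:y+h,x:x+w],None,fx=k,fy=k,interpolation=cv2.INTER_CUBIC)
cv2.imwrite("pics/c3.png",c(s,230,220,60,80,7))
```

```text
t 4.3 pos [451.1 268.   95.2] yaw -163.78 F [ 0.4  0.8 -0.8] w 18.3 gf 63.8 tilt [-0.0002 -0.0002] q [ 0.85  0.36 -0.42 -0.   -0.79 -0.56]
shift [ 1.4 -0.5  0.2] roll -0.18
```

View pics/c3.png

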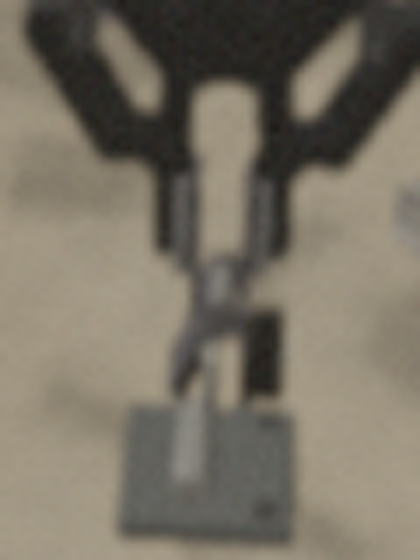

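Emit:
{"fn": "drive_tool", "kwargs": {"targets": [[1,0,0,-10,0],[1,0,0,-25,0],[1,0,0,-50,0],[1,0,0,-80,0],[1,0,0,-100,0],[1,0,0,-100,0]]}}

```text
clock: 4.95
position: [452.7, 269.3, 199.4]
ee_rot: [0.8, -0.6, 0.001, -0.004]
contact_force: [-0.5, -0.0, -1.0]
gripper_width: 18.4
grasp_force: 63.8
```

```bash
python3 -c "
from h import *
go([527.5,-190,195],-10.2)"
```

```text
t 4.95 pos [452.7 269.3 199.4] yaw -163.74 F [-0.5 -0.  -1. ] w 18.4 gf 63.8 tilt [0.006  0.0052] q [ 0.85  0.24 -0.29  0.   -1.04 -0.56]
shift [461.9  56.8   2.5] roll 26.46
```

Emit:
{"fn": "drive_tool", "kwargs": {"targets": [[1,15,2,0,2],[1,50,6,0,5],[1,95,12,0,8],[1,140,17,0,11],[1,188,23,0,14],[1,236,29,0,17],[1,284,35,0,20],[1,332,41,0,22],[1,378,47,0,24],[1,420,52,0,26],[1,450,55,0,26.5],[1,462,57,0,26.5]]}}

```text
clock: 6.15
position: [524.2, -194.5, 193.7]
ee_rot: [-0.639, 0.769, 0.001, -0.001]
contact_force: [-0.2, 0.3, -0.4]
gripper_width: 17.9
grasp_force: 63.8
```

Emit:
{"fn": "drive_tool", "kwargs": {"targets": [[1,0,0,0,0],[1,0,0,15,0],[1,0,0,30,0],[1,0,0,30,0],[1,0,0,30,0],[1,0,0,30,0]]}}

```text
clock: 6.75
position: [525.9, -191.0, 166.2]
ee_rot: [-0.641, 0.767, -0.001, 0.0]
contact_force: [-0.2, 0.6, 0.0]
gripper_width: 18.2
grasp_force: 63.8
```

Run:
```python
from h import *
go([527.5,-190,113],-10.2)
s=arm.get_image("side");t=arm.get_image("top")
c=lambda im,x,y,w,h,k:cv2.resize(im[y:y+h,x:x+w],None,fx=k,fy=k,interpolation=cv2.INTER_CUBIC)
cv2.imwrite("pics/c4.png",np.hstack([c(t,225,150,100,100,4),c(s,320-80,120,100,100,4)]))
s=arm.read_state();p=s['position'];print(proj("side",p),proj("top",p),proj("side",[527.5,-190,88]),proj("top",[527.5,-190,88]))
```

```text
t 6.75 pos [ 525.9 -191.   166.2] yaw 169.78 F [-0.2  0.6  0. ] w 18.2 gf 63.8 tilt [ 0.0013 -0.0003] q [-0.06  0.33 -0.25  0.   -0.99 -0.12]
shift [-1.3 -1.3 53.2] roll -0.02
[282.75953722 156.26005042] [292.32146113 199.21376809] [280.91471058 178.13301628] [289.9053602  203.48547473]
```

View pics/c4.png

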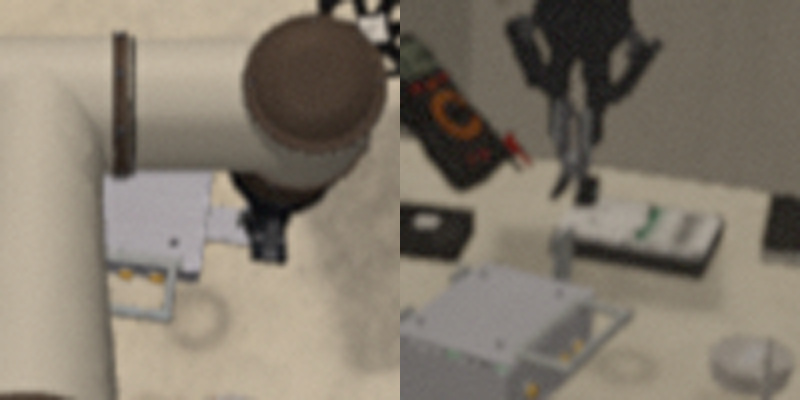

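Emit:
{"fn": "drive_tool", "kwargs": {"targets": [[1,-1,-1,10,0],[1,-1,-1,20,0],[1,-1,-1,26,0],[1,-1,-1,26,0],[1,-1,-1,26,0],[1,-1,-1,26,0]]}}

```text
clock: 7.45
position: [526.9, -190.8, 139.6]
ee_rot: [-0.641, 0.768, -0.0, 0.0]
contact_force: [0.1, 0.4, -1.0]
gripper_width: 18.0
grasp_force: 63.8
```

Run:
```python
from h import *
go([527.5,-190,113],-10.2)
s=arm.get_image("side");t=arm.get_image("top")
c=lambda im,x,y,w,h,k:cv2.resize(im[y:y+h,x:x+w],None,fx=k,fy=k,interpolation=cv2.INTER_CUBIC)
cv2.imwrite("pics/c5.png",np.hstack([c(t,275,190,30,40,13),c(s,265,150,30,40,13)]))
a=np.radians(-10.2);X=np.array([np.cos(a),np.sin(a),0]);Y=np.array([-X[1],X[0],0])
c=np.array([527.5,-190,0])
for x in(-2,2):
  for y in(-17,17): print(x,y,(proj("side",c+X*x+Y*y+[0,0,88])-[265,150])*13+[390,0])
s=arm.read_state();p=s['position']
for x in(-10,10):
  for z in(-45,0,35):print("clip",x,z,(proj("side",p+X*x+Y*12+[0,0,z])-[265,150])*13+[390,0])
```

```text
t 7.45 pos [ 526.9 -190.8  139.6] yaw 169.73 F [ 0.1  0.4 -1. ] w 18.0 gf 63.8 tilt [ 0.0005 -0.0002] q [-0.06  0.36 -0.28  0.   -0.93 -0.12]
shift [-0.9 -0.4 26.6] roll -0.07
-2 -17 [631.90299056 344.39502261]
-2 17 [575.30591681 390.93477807]
2 -17 [618.01294402 341.06501596]
2 17 [561.20156862 387.47648451]
clip -10 -45 [616.51237295 366.23284546]
clip -10 0 [626.37044077 202.89349842]
clip -10 35 [634.25823008  72.19990003]
clip 10 -45 [545.98471267 349.16178797]
clip 10 0 [554.66001338 186.60930373]
clip 10 35 [561.60015717  56.5691299 ]
```

View pics/c5.png

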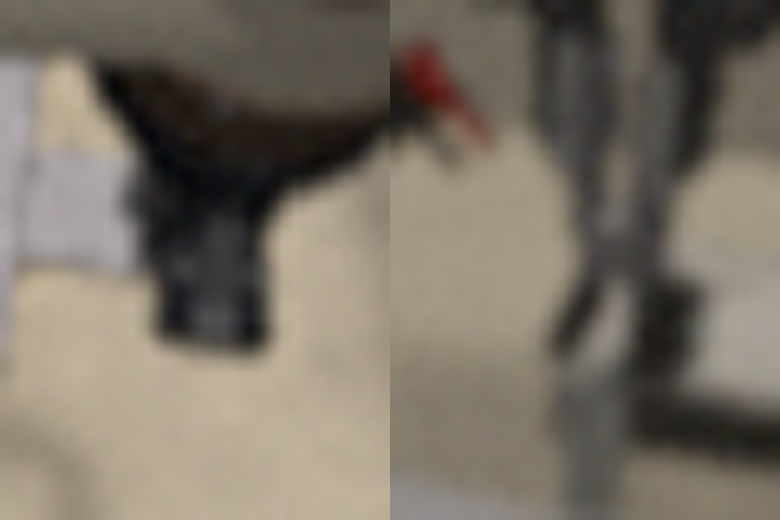

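Emit:
{"fn": "drive_tool", "kwargs": {"targets": [[1,0,-1.5,0,0],[1,0,-1.5,3,0],[1,0,-1.5,6,0],[1,0,-1.5,9,0],[1,0,-1.5,9,0]]}}

```text
clock: 8.05
position: [527.7, -190.9, 129.6]
ee_rot: [-0.641, 0.768, 0.001, -0.0]
contact_force: [0.1, 0.5, -0.2]
gripper_width: 18.5
grasp_force: 63.8
```

Emit:
{"fn": "drive_tool", "kwargs": {"targets": [[1,0,0,4,0],[1,0,0,8,0],[1,0,0,12,0],[1,0,0,17,0],[1,0,0,17,0],[1,0,0,17,0]]}}

```text
clock: 8.65
position: [529.9, -191.1, 113.1]
ee_rot: [-0.641, 0.768, -0.001, 0.001]
contact_force: [5.3, -1.0, -2.3]
gripper_width: 18.4
grasp_force: 63.4
```

Run:
```python
from h import *
go([527.5,-190,113],-10.2)
s=arm.get_image("side");t=arm.get_image("top")
c=lambda im,x,y,w,h,k:cv2.resize(im[y:y+h,x:x+w],None,fx=k,fy=k,interpolation=cv2.INTER_CUBIC)
cv2.imwrite("pics/c6.png",c(s,260,150,40,50,11))
```

```text
t 8.65 pos [ 529.9 -191.1  113.1] yaw 169.73 F [ 5.3 -1.  -2.3] w 18.4 gf 63.4 tilt [ 0.0039 -0.0005] q [-0.06  0.39 -0.31  0.   -0.87 -0.12]
shift [-0.7  2.6  0.1] roll -0.07
```

View pics/c6.png

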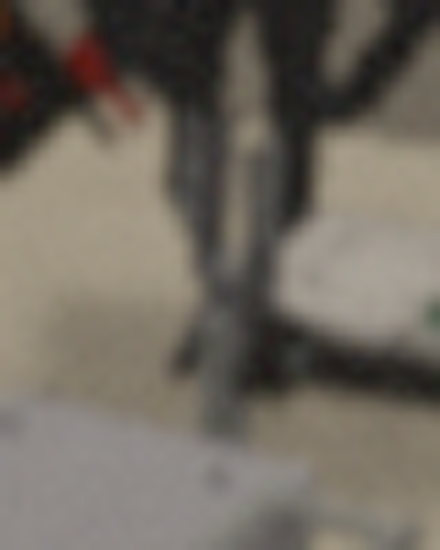

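Emit:
{"fn": "drive_tool", "kwargs": {"targets": [[1,0,-1.5,0,0],[1,0,-3,0,0],[1,0,-3,0,0],[1,0,-3,0,0]]}}

```text
clock: 9.15
position: [530.4, -191.4, 112.9]
ee_rot: [-0.641, 0.768, 0.001, -0.0]
contact_force: [1.4, -1.1, -1.2]
gripper_width: 18.1
grasp_force: 63.8
```

Emit:
{"fn": "drive_tool", "kwargs": {"targets": [[1,0,-1.5,0,0],[1,0,-3,0,0],[1,0,-3,0,0],[1,0,-3,0,0]]}}

```text
clock: 9.55
position: [533.6, -192.0, 113.1]
ee_rot: [-0.641, 0.768, 0.0, -0.0]
contact_force: [-0.8, -0.0, -0.8]
gripper_width: 18.2
grasp_force: 63.8
```

Emit:
{"fn": "drive_tool", "kwargs": {"targets": [[0.5,0,0,0,0],[0.4,0,0,0,0],[0.3,0,0,0,0],[0.2,0,0,0,0],[0.1,0,0,0,0],[0,0,0,0,0],[-0.4,0,0,0,0],[-0.8,0,0,0,0],[-0.8,0,0,0,0],[-0.8,0,0,0,0]]}}

```text
clock: 10.55
position: [533.9, -192.0, 113.3]
ee_rot: [-0.641, 0.768, 0.0, -0.0]
contact_force: [0.6, 0.2, -0.2]
gripper_width: 76.8
grasp_force: 0.0
```

Emit:
{"fn": "drive_tool", "kwargs": {"targets": [[-0.8,0,0,-20,0],[-0.8,0,0,-50,0],[-0.8,0,0,-90,0],[-0.8,0,0,-120,0],[-0.8,0,0,-120,0]]}}

```text
clock: 11.05
position: [536.5, -192.7, 238.8]
ee_rot: [-0.641, 0.767, -0.004, 0.003]
contact_force: [-0.2, 0.1, -0.1]
gripper_width: 77.0
grasp_force: 0.0
```

Run:
```python
from h import *
go([465.1,-60.8,140],-10.2)
s=arm.get_image("side");t=arm.get_image("top")
c=lambda im,x,y,w,h,k:cv2.resize(im[y:y+h,x:x+w],None,fx=k,fy=k,interpolation=cv2.INTER_CUBIC)
cv2.imwrite("pics/c7.png",np.hstack([c(t,225,170,80,80,5),c(s,235,150,80,80,5)]))
```

```text
t 11.05 pos [ 536.5 -192.7  238.8] yaw 169.77 F [-0.2  0.1 -0.1] w 77.0 gf 0.0 tilt [ 0.0103 -0.0023] q [-0.06  0.28 -0.13  0.   -1.15 -0.12]
shift [-117.1   94.8   97.7] roll -0.03
```

View pics/c7.png

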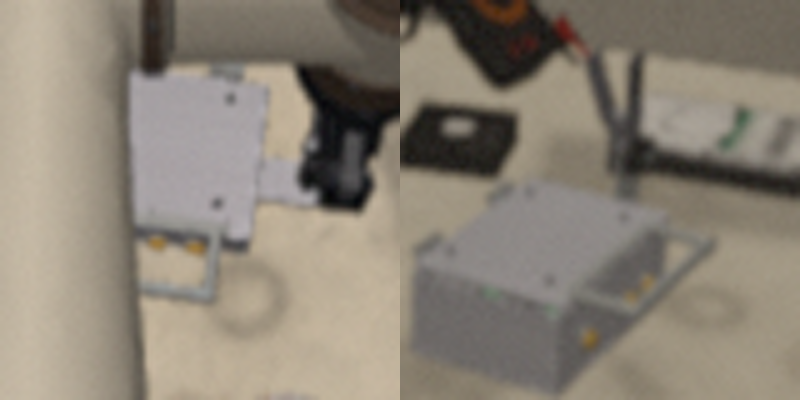

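Emit:
{"fn": "drive_tool", "kwargs": {"targets": [[0.2,-15,12,0,0],[0.2,-45,36,0,0],[0.2,-75,60,0,0],[0.2,-100,80,0,0],[0.2,-117,93,0,0],[0.2,-117,93,40,0],[0.2,-117,93,80,0],[0.2,-117,93,100,0],[0.2,-117,93,110,0],[0.2,-117,93,110,0],[0.2,-117,93,110,0],[0.2,-117,93,110,0]]}}

```text
clock: 12.35
position: [464.3, -60.3, 124.4]
ee_rot: [-0.641, 0.768, -0.001, 0.001]
contact_force: [-0.7, -0.3, -0.3]
gripper_width: 33.9
grasp_force: 0.0
```

Run:
```python
from h import *
go([467,-60.8,46],-10.2)
go([467,-60.8,46],-10.2)
```

```text
t 12.35 pos [464.3 -60.3 124.4] yaw 169.73 F [-0.7 -0.3 -0.3] w 33.9 gf 0.0 tilt [0.0024 0.0003] q [ 0.22  0.23 -0.52  0.   -0.82 -0.4 ]
shift [ 0.1 -2.6 78.4] roll -0.07
t 12.35 pos [464.3 -60.3 124.4] yaw 169.73 F [-0.7 -0.3 -0.3] w 33.9 gf 0.0 tilt [0.0024 0.0003] q [ 0.22  0.23 -0.52  0.   -0.82 -0.4 ]
shift [ 0.1 -2.6 78.4] roll -0.07
```

Emit:
{"fn": "drive_tool", "kwargs": {"targets": [[0.2,0,-2.5,10,0],[0.2,0,-2.5,30,0],[0.2,0,-2.5,45,0],[0.2,0,-2.5,55,0],[0.2,0,-2.5,60,0],[0.2,0,-2.5,65,0],[0.2,0,-2.5,65,0]]}}

```text
clock: 13.05
position: [465.9, -60.8, 58.1]
ee_rot: [-0.641, 0.768, 0.0, -0.0]
contact_force: [-0.4, -0.6, 0.7]
gripper_width: 34.2
grasp_force: 0.0
```

Emit:
{"fn": "drive_tool", "kwargs": {"targets": [[0.2,0,0,4,0],[0.2,0,0,8,0],[0.2,0,0,12,0],[0.2,0,0,12,0],[0.2,0,0,12,0]]}}

```text
clock: 13.55
position: [465.9, -60.8, 46.2]
ee_rot: [-0.641, 0.768, 0.0, -0.0]
contact_force: [0.4, 0.0, 0.4]
gripper_width: 34.4
grasp_force: 0.0
```

No contact; close gradually on the bar.

Emit:
{"fn": "drive_tool", "kwargs": {"targets": [[0.4,0,0,0,0],[0.5,0,0,0,0],[0.6,0,0,0,0],[0.7,0,0,0,0],[0.8,0,0,0,0],[0.9,0,0,0,0],[1,0,0,0,0],[1,0,0,0,0],[1,0,0,0,0],[1,0,0,0,0]]}}

```text
clock: 14.55
position: [466.0, -60.8, 46.5]
ee_rot: [-0.641, 0.768, -0.0, 0.0]
contact_force: [-0.6, 0.2, 4.5]
gripper_width: 7.5
grasp_force: 58.6
```

Run:
```python
from h import *
go([467,-60.8,46],-10.2)
```

```text
t 14.55 pos [466.  -60.8  46.5] yaw 169.72 F [-0.6  0.2  4.5] w 7.5 gf 58.6 tilt [0.0004 0.    ] q [ 0.22  0.36 -0.6   0.   -0.61 -0.4 ]
shift [-0.1 -1.   0.5] roll -0.08
```

Emit:
{"fn": "drive_tool", "kwargs": {"targets": [[1,0,-0.2,-7.9,0],[1,0,-0.8,-15.7,0],[1,0,-1.9,-23.5,0],[1,0,-3.3,-31.2,0],[1,0,-5.1,-38.8,0],[1,0,-7.3,-46.4,0],[1,0,-10,-53.8,0],[1,0,-13,-61,0],[1,0,-16.4,-68.1,0],[1,0,-20.1,-75,0],[1,0,-20.1,-75,0],[1,0,-20.1,-75,0]]}}

```text
clock: 15.75
position: [484.3, -64.5, 121.2]
ee_rot: [-0.641, 0.768, 0.001, -0.001]
contact_force: [-5.9, 1.2, 0.5]
gripper_width: 7.8
grasp_force: 58.7
```

Run:
```python
from h import *
X=np.array([np.cos(np.radians(10.2)),-np.sin(np.radians(10.2)),0])
go(np.array([466,-60.8,46.2])+20.1*X+[0,0,75],-10.2)
print(arm.read_state()['wrist_torque'].round(2))
```

```text
t 15.75 pos [484.3 -64.5 121.2] yaw 169.7 F [-5.9  1.2  0.5] w 7.8 gf 58.7 tilt [-0.0026 -0.    ] q [ 0.2   0.27 -0.47 -0.   -0.83 -0.38]
shift [-0.4 -1.4  0. ] roll -0.1
[ 0.19  1.56 -0.22]
```

Emit:
{"fn": "drive_tool", "kwargs": {"targets": [[1,0,-4.1,-6.7,0],[1,0,-8.6,-13.2,0],[1,0,-13.3,-19.4,0],[1,0,-18.4,-25.4,0],[1,0,-23.8,-31.1,0],[1,0,-29.5,-36.5,0],[1,0,-35.5,-41.6,0],[1,0,-41.7,-46.4,0],[1,0,-48.2,-50.8,0],[1,0,-54.9,-54.9,0],[1,0,-54.9,-54.9,0],[1,0,-54.9,-54.9,0]]}}

```text
clock: 16.95
position: [538.4, -75.4, 180.1]
ee_rot: [-0.641, 0.767, -0.0, -0.002]
contact_force: [-13.0, -0.4, 16.5]
gripper_width: 7.4
grasp_force: 59.2
```

Run:
```python
from h import *
X=np.array([np.cos(np.radians(10.2)),-np.sin(np.radians(10.2)),0])
go(np.array([466,-60.8,46.2])+75*X+[0,0,129.9],-10.2)
print(arm.read_state()['wrist_torque'].round(2))
```

```text
t 16.95 pos [538.4 -75.4 180.1] yaw 169.78 F [-13.   -0.4  16.5] w 7.4 gf 59.2 tilt [-0.0023 -0.003 ] q [ 0.16  0.29 -0.27  0.   -1.01 -0.34]
shift [-1.6 -1.2  4. ] roll -0.02
[ 0.    3.85 -0.22]
```

Emit:
{"fn": "drive_tool", "kwargs": {"targets": [[1,0,1,-1.5,0],[1,0,1.8,-3.2,0],[1,0,1.8,-3.2,0],[1,0,1.8,-3.2,0],[1,0,1.8,-3.2,0]]}}

```text
clock: 17.45
position: [537.8, -75.3, 179.9]
ee_rot: [-0.641, 0.768, -0.001, -0.001]
contact_force: [-3.5, -5.3, -0.6]
gripper_width: 7.6
grasp_force: 59.0
```

Run:
```python
from h import *
go([466,-60.8,46.2],-10.2)
s=arm.get_image("side");cv2.imwrite("pics/lid60.png",s)
```

```text
t 17.45 pos [537.8 -75.3 179.9] yaw 169.73 F [-3.5 -5.3 -0.6] w 7.6 gf 59.0 tilt [-0.0009 -0.0024] q [ 0.16  0.29 -0.27  0.   -1.01 -0.34]
shift [ -1.8  73.1 133.7] roll -0.07
```

Emit:
{"fn": "drive_tool", "kwargs": {"targets": [[1,1,-4.3,-2.6,0],[1,2,-8.6,-5.1,0],[1,2.1,-15.7,-8.5,0],[1,2.3,-22.9,-11.5,0],[1,2.5,-30.3,-14.2,0],[1,2.7,-37.9,-16.4,0],[1,2.9,-45.5,-18.2,0],[1,3,-50.7,-19.2,0],[1,3,-50.7,-19.2,0],[1,3,-50.7,-19.2,0],[1,3,-50.7,-19.2,0]]}}

```text
clock: 18.6
position: [588.9, -85.8, 200.4]
ee_rot: [-0.641, 0.767, -0.001, 0.001]
contact_force: [-3.5, 2.3, 5.4]
gripper_width: 7.6
grasp_force: 59.1
```

Run:
```python
from h import *
go([466,-60.8,46.2],-10.2)
```

```text
t 18.6 pos [588.9 -85.8 200.4] yaw 169.76 F [-3.5  2.3  5.4] w 7.6 gf 59.1 tilt [ 0.0036 -0.0004] q [ 0.13  0.36 -0.12  0.   -1.09 -0.31]
shift [ -2.7 126.  153.8] roll -0.04
```

Emit:
{"fn": "drive_tool", "kwargs": {"targets": [[1,0,-4,-1.5,0],[1,0,-8,-2.2,0],[1,0,-12,-2.8,0],[1,0,-16,-3.3,0],[1,0,-19,-3.5,0],[1,0,-21,-3.6,0],[1,0,-21,-3.6,0],[1,0,-21,-3.6,0],[1,0,-21,-3.6,0],[1,0,-21,-3.6,0],[1,0,-21,-3.6,0]]}}

```text
clock: 19.7
position: [609.7, -90.0, 203.4]
ee_rot: [-0.641, 0.768, -0.002, 0.001]
contact_force: [-1.1, -0.6, 4.1]
gripper_width: 7.4
grasp_force: 59.2
```

Run:
```python
from h import *
X=np.array([np.cos(np.radians(11)),-np.sin(np.radians(11)),0])
go([466,-60.8,46.2],-10.2)
for i in range(4):
    cv2.imwrite(f"pics/n{i}.png",arm.get_image("side")); s=arm.read_state();d=s['position']-[466,-60.8,46.2];print(d@X,d[2],s['contact_force'].round(1))
```

```text
t 19.7 pos [609.7 -90.  203.4] yaw 169.74 F [-1.1 -0.6  4.1] w 7.4 gf 59.2 tilt [ 0.0043 -0.0008] q [ 0.12  0.39 -0.06  0.   -1.12 -0.3 ]
shift [ -3.1 147.3 156.5] roll -0.06
146.63019752175074 157.17657007327165 [-0.7 -0.1  4.9]
146.63064672054657 157.15990792907553 [-0.2 -0.5  4.6]
146.6243145641592 157.17896643394732 [-1.3 -0.2  5.1]
146.62715387918402 157.15721055453275 [-1.6  0.5  5.9]
```

Run:
```python
from h import *
np.set_printoptions(precision=1,suppress=True,linewidth=200)
im=np.mean([cv2.imread(f"pics/n{i}.png").astype(float) for i in range(4)],0)
g=im.mean(2)
a=np.radians(-11);X=np.array([np.cos(a),np.sin(a),0]);Y=np.array([-X[1],X[0],0]);H=np.array([466,-60.8,62])+150*X
for half in(75,):
  for z in(0,15,105,111): print(half,z,proj("side",H+Y*half+[0,0,z]),proj("side",H-Y*half+[0,0,z]))
# vertical-line slope for theta
def line(th,half=75):
    d=-np.cos(np.radians(th))*X+np.array([0,0,np.sin(np.radians(th))])
    return [proj("side",H+Y*half+d*r) for r in(10,108)]
for th in(84,87,90,93,96):
    p,q=line(th);print(th,"slope du/dv",(q-p)[0]/(q-p)[1])
p,q=line(90)
for v in range(int(q[1])-4,int(p[1])+2,2):
    u0=p[0]+(v-p[1])*(q-p)[0]/(q-p)[1]
    print(v,round(u0,1),g[v,int(u0)-12:int(u0)+14].round(0).astype(int))
```

```text
75 0 [234.1 202.7] [258. 185.]
75 15 [234.1 198.4] [258.1 181. ]
75 105 [234.1 171.4] [258.8 155.9]
75 111 [234.1 169.5] [258.9 154.1]
84 slope du/dv -0.10279015363705718
87 slope du/dv -0.04994041376330914
90 slope du/dv 0.001050402798909592
93 slope du/dv 0.05054513017109826
96 slope du/dv 0.0988695589282638
166 234.1 [145 145 146 146 146 146 146 146 145 146 147 147 148 147 147 146 138 112  94  98 104  97  88  81  79  84]
168 234.1 [146 147 147 147 148 148 147 148 146 148 147 148 148 146 141 134 122 106  89  80  82  86  85  87  87  87]
170 234.1 [147 148 150 150 149 149 149 148 148 148 148 148 149 141 117  95  87  87  84  84  86  88  88  87  88  88]
172 234.1 [148 148 149 149 148 149 148 148 149 149 148 148 149 141 115  92  87  89  89  88  87  88  88  90  88  88]
174 234.1 [146 146 147 147 147 147 148 149 149 149 149 149 145 133 111  93  87  86  88  90  88  89  90  89  89  87]
176 234.1 [147 147 146 146 147 147 148 147 148 148 148 143 124 102  96  92  88  88  89  87  88  86  88  87  86  88]
178 234.1 [148 149 148 148 147 148 147 147 147 147 148 135  93  72  90  92  89  89  88  88  
[... 599 characters left out ...]
 87]
190 234.1 [148 148 148 149 150 149 149 148 148 147 149 150 147 132 107  91  87  86  87  87  88  87  86  87  87  89]
192 234.1 [149 150 149 149 149 150 150 148 148 146 146 148 145 130 105  89  87  88  88  87  87  86  87  98 113 128]
194 234.1 [149 150 149 149 150 150 150 150 149 148 149 147 144 128 103  88  86  86  86  89  95 112 126 136 143 146]
196 234.1 [150 149 151 152 151 152 152 151 151 151 150 150 145 128 102  88  89  92  95  98 111 132 145 149 146 140]
198 234.1 [149 150 150 150 150 150 152 151 152 151 150 151 145 129 104  91  95 102 102  99 104 121 134 129 116 104]
200 234.1 [150 149 149 149 150 150 151 150 149 149 148 148 146 141 131 117 106 100 101 104 104 102 100  95  91  91]
```

Emit:
{"fn": "drive_tool", "kwargs": {"targets": [[1,0,-1,-0.5,0],[1,0,-2,-1,0],[1,0,-3,-1,0],[1,0,-3,-1,0],[1,0,-3,-1,0],[1,0,-3,-1,0],[1,0,-3,-1,0],[1,0,-3,-1,0]]}}

```text
clock: 20.7
position: [610.9, -90.2, 203.4]
ee_rot: [-0.641, 0.768, -0.0, 0.0]
contact_force: [-2.0, -0.2, 5.2]
gripper_width: 7.7
grasp_force: 59.2
```

```bash
cat > chk.py <<'E'
from h import *
X=np.array([np.cos(np.radians(11)),-np.sin(np.radians(11)),0])
fr=[]
for i in range(6):
    fr.append(arm.get_image("side").astype(float).mean(2)); s=arm.read_state();d=s['position']-[466,-60.8,46.2]
print(s['clock'],d@X,d[2],s['contact_force'].round(1),s['gripper_width'])
g=np.mean(fr,0);vs=[170,171,172,173]+list(range(186,198));us=[]
for v in vs:
    r=g[v,222:246];i=np.argmax(r<118);us.append(222+i-1+(r[i-1]-118)/(r[i-1]-r[i]))
k=np.polyfit(vs,us,1)[0];print(np.round(us,2),"slope",k,"theta",90+(k-.001)/.0167)
E
python3 chk.py
```

```text
21.0 147.8732441435991 157.16916230577266 [-2.4 -1.4  5.3] 7.55982475852481
[235.8  235.72 235.69 235.67 235.54 235.49 235.53 235.5  235.46 235.4
 235.4  235.37 235.34 235.36 235.37 235.32] slope -0.015592399112384804 theta 89.00644316692306
```

Emit:
{"fn": "drive_tool", "kwargs": {"targets": [[1,0,-0.7,0,0],[1,0,-1.4,0,0],[1,0,-2,0,0],[1,0,-2,0,0],[1,0,-2,0,0],[1,0,-2,0,0],[1,0,-2,0,0],[1,0,-2,0,0]]}}

```text
clock: 21.8
position: [612.6, -90.5, 203.4]
ee_rot: [-0.641, 0.768, 0.0, -0.0]
contact_force: [-1.2, -1.2, 6.0]
gripper_width: 7.5
grasp_force: 59.3
```

```bash
python3 chk.py
```

```text
22.1 149.57919386637917 157.2240160350645 [-2.4 -0.4  6.3] 7.588850829414721
[235.43 235.23 235.23 235.21 235.22 235.2  235.22 235.19 235.21 235.18
 235.16 235.15 235.13 235.16 235.15 235.15] slope -0.0055059971808158045 theta 89.61041933049007
```

```bash
python3 -c "
from bench import arm
print(arm.job_done())"
```

```text
the job is handed in; nothing more can be done
None
```

I handed the job in at about 22 s: the clip grips the sensor tab and stood straight when last viewed (not re-checked after the lid swing), and the arm is holding the lid at about 89.7°, just short of straight up, with no result reported back.

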